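# Stand the contact-cleaner bottle on its mat and snap its cap on

### The arm

A 6-joint arm with a two-finger parallel gripper is mounted at the origin on the work surface. World frame = base frame: x ahead of the robot, y to its left, z up, the work surface at z = 0. Lengths are in m, angles in rad, forces in N, time in s.
With the tool pointing down it reaches from about 0.35 to 0.975 m from the base axis. Payload 4.9 kg.
Tool frame: the origin (TCP) lies midway between the tips of the shut fingers; the grasp point (between the pads) lies manip.grip_depth behind it (manip.grip_depth is the distance from the TCP to the grasp point, in m); z points along the fingers, x is the direction in which the jaws open and shut, and the axes are right-handed (so a half turn about z gives the same grasp; the last joint's range is limited). The gripper opens to 85 mm and grips with 20 to 120 N. Pads are 22 mm wide; open, the fingers measure 114 mm over their backs; the gripper's body (76 mm by 85 mm) begins 54 mm behind the grasp point. The pads swing forward as they close: fully open they stand 13 mm farther back than shut.
Start: joints at [-1.365, 0.053, 1.613, -0, 1.476, -0.119], TCP at [0.199, -0.592, 0.231] pointing down, gripper open.
Joint ranges: [-3.01, 3.01], [-1.01, 2.22], [0.06, 2.58], [-1.02, 4.17], [0.09, 2.62], [-3.14, 3.14]. Speed limits (rad/s): [2.57, 2.57, 3.14, 3.14, 3.14, 3.14].

### API

Orientations are given as a unit quaternion [w, x, y, z].
In Python, from plant import state, grab_frame, ticket, manip gives the robot as it stands.
- The arm moves only by the tool carry_out, never from a script. Its argument "moves" is a list that holds one entry, the list of rows, each a list of 7 numbers: the turn, a rotation vector about the tool's x, y, z each as a share of 5 degrees, from -1 to 1, then the shift along the tool's x, y, z each as a share of 0.04 m, from -1 to 1, then the gripper command: -1 is shut, 1 is fully open, values between are in proportion. A call has 1 to 8 rows; each row shifts and turns the commanded pose from where the row before left it, along the tool's axes as they then stand; what a row does not reach is not made up. A row lasts 1/12 s, in which the tool goes at most 41.7 mm and 7.16 degrees, less where a joint would pass 70% of its speed; a pose out of reach is approached as far as the arm can. A call with a number of a shift or a turn outside -1 to 1 is refused whole. A call with a gripper value outside its range is refused whole. The fingers move at their own pace and stop on an object; the grip force is fixed at half the most. Time passes only in rows, so rows that do not move let the fingers close. It gives the time, the measured TCP pose, the force and the opening at its end, in the units of the state.
- state(): the state, without advancing time (a new reading comes with each control period).
- grab_frame(name): name is "scene" or "top"; returns a dict with "frame" (420x560x3 uint8, red, green, blue), "z_map" (420x560 float32, m along the optical axis (not along the pixel's ray), 0 where there is no reading), "K" (3x3 intrinsics, pixels), "world_from_camera" (4x4, takes a point from camera to world coordinates). Camera axes: x right, y down, z forward; pixel columns grow to the right and rows downward; lengths in m; the calibration is good to about 2 mm. A picture is of the moment at which its call begins.
- ticket.job_done(): hands the job in, once; it reports no verdict.
The state is a dict: "time": time; "joint_pos": joint angles; "joint_vel": joint speeds; "joint_efforts": joint torques, N m; "tool_pos": TCP position; "tool_rot": TCP orientation; "contact_force": force on the tool from outside, world axes, zero at the start; "ft_torque": the same for the moment, N m; "gripper_width": opening from 0.0 (shut) to 1.0 (fully open).
Only numpy, scipy, OpenCV 4.12 (cv2) and the standard library are available. Lean on these libraries where they do the work, as an engineer would, in place of code of your own. Each camera call takes 0.05 s, during which the arm holds its last target.

### The job

The open bottle of contact cleaner must not stand on the preamp: lift it off, stand it upright anywhere wholly on the black rubber mat without tipping or dropping it, and let go of it. Then fetch its red cap and press it straight down onto the bottle's neck until it clicks and sits fully home on the shoulder. Do not stop at the click: keep pressing firmly (about 10 N or more) and finish like that, still holding the cap down; leave the plug, the screwdriver and the loose knob where they are.

Things in the scene. Friction and masses are not known exactly. Their poses are not given: they have to be found in the camera images.
- preamp: olive-gold steel box lying on the desk, 180 mm along its x, 160 mm along its y, 44 mm high, fixed; origin at the centre of its underside. The bottle starts standing on its flat top (44 mm above the desk), on the near half (-x side).
- mat: flat black rubber mat on the desk, 150 x 150 mm, 3 mm thick, fixed; origin at the centre of its underside.
- bottle: open white plastic bottle with blue label and yellow stripe, loose, about 240 g, standing upright; origin at the centre of its underside, z up its axis. Round body of 56 mm diameter up to a height of 46 mm (grip it here), narrowing to a flat round shoulder of 44 mm diameter at 56 mm; a neck rises from it to 78 mm.
- shoulder (a point): point on the bottle's axis at its flat shoulder, 56 mm above its underside; the cap's rim rests here when home. The neck above is 22 mm long: 19 mm diameter at its foot, a 24 mm bead 12 mm up, then a cone narrowing to 13 mm at the top.
- cap: red ribbed round snap cap, loose, about 54 g, 41 mm diameter, 38 mm high, standing mouth down on the desk; origin at the centre of its open lower rim, z up towards its closed top. Bore 27 mm wide, 32 mm deep. It may be turned any way about its axis.
- latches (a point): point on the cap's axis 7 mm above its rim, level with hidden sprung latches all round that leave 20 mm between them. Pushing down over the bead, resistance grows from 10 mm above home to about 8 to 12 N at 7 mm above home, then drops suddenly below 6 mm (the click; the bottle may hop a few mm up to a held cap: press on down until it stands and bears on the mat).
- plug: bystander: metal and black audio plug without cable, 64 mm long and 19 mm thick, lying on the far part of the preamp's top; origin under its middle, x along it.
- screwdriver: bystander: small screwdriver with a yellow handle, 150 mm long, lying on the desk; origin under its middle, x along it towards the tip.
- knob: bystander: small loose grey control knob with a blue top, 24 mm diameter, 15 mm high, lying on the desk; origin at the centre of its underside.
Things that resemble listed ones, but are neither listed nor needed, are in the scene too. Leave any purple look-alike of the cap alone.

How it is judged:
On the way, in this order (a step that is already met when the one before it is completed fails the run):
1. the bottle stands upright, at rest and let go, wholly on the mat (x of bottle in the frame of mat between -0.05 and 0.05 m and y of bottle in the frame of mat between -0.05 and 0.05 m and height (world z) of bottle below 0.006 m and angle between bottle's own z axis and vertical below 0.06 rad and linear speed of bottle below 0.02 m/s and contact force between bottle and the fingers below 0.1 N), for 0.2 s.
2. the cap has clicked over the bead and sits fully home on the shoulder (z of cap in the frame of shoulder between -0.003 and 0.0025 m and horizontal distance between cap and shoulder below 0.004 m and angle between the z axis of cap and the z axis of bottle, either way round below 0.1 rad), for 0.2 s.
At the end, for the whole second after the job is handed in: Bottle upright (0.06 rad), still, its axis within 50 mm of the mat's centre along each mat axis; cap home (rim within 2.5 mm of the shoulder, 4 mm off axis, 0.1 rad square); fingers still on the cap, pressing it on the bottle with over 5 N (all of step 2 and contact force between cap and bottle above 5 N and contact force between the fingers and cap above 2 N and x of bottle in the frame of mat between -0.05 and 0.05 m and y of bottle in the frame of mat between -0.05 and 0.05 m and height (world z) of bottle below 0.006 m and angle between bottle's own z axis and vertical below 0.06 rad and linear speed of bottle below 0.02 m/s); the arm keeps its last pose, push and grip.
It fails at once if the bottle is tipped over by more than 0.5 rad (angle between bottle's own z axis and vertical above 0.5 rad).
It fails at once if the bottle is dropped: it falls free more than 15 mm above the mat or desk, away from the preamp (contact force between bottle and anything else below 0.01 N and height (world z) of bottle above 0.018 m and horizontal distance between bottle and preamp above 0.13 m).
It fails at once if the plug is moved more than 30 mm (distance of plug from where it was at the start of the episode above 0.03 m).
It fails at once if the screwdriver is moved more than 30 mm (distance of screwdriver from where it was at the start of the episode above 0.03 m).
It fails at once if the loose knob is moved more than 30 mm (distance of knob from where it was at the start of the episode above 0.03 m).
It also fails if it takes over 72 s, if anything falls off the work surface, if the arm or the gripper's body presses on something with over 40 N, if the wrist force passes 120 N, or if a joint passes its speed limit or range.

## Working session

There is one attempt and no reset: what is moved stays moved. The work goes in short steps, Python scripts to look and compute and a tool call to move; the robot and the scene stay as the last step left them, time stands still between calls to the robot, and variables do not carry over. Pictures are saved under pics/ and viewed, and the job is handed in when it is done.

Besides the shell and the picture viewer there is one more tool, called as name(argument=value, ...) on one line, values as JSON. carry_out: Moves the arm, as the interface text tells. Shift numbers are shares of 0.04 m and turn numbers shares of 5 degrees, none past 1 either way. Its arguments: {"type":"object","properties":{"moves":{"type":"array"}},"required":["moves"]}

```bash
mkdir -p pics; ls; python3 - <<'E'
from plant import state, grab_frame, ticket, manip
import cv2,numpy as np
s=state();print(s);print(manip.grip_depth)
for n in("scene","top"):
    f=grab_frame(n);np.savez("f_"+n+".npz",**f)
    cv2.imwrite(f"pics/{n}0.png",f["frame"][:,:,::-1]);print(f["K"],f["world_from_camera"])
E
```

```text
pics
{'time': 0.0, 'joint_pos': array([-1.36502115e+00,  5.33538954e-02,  1.61426954e+00,  1.73620504e-05,
        1.47596656e+00, -1.19012677e-01]), 'joint_vel': array([-0.00014074, -0.00028439, -0.00111165,  0.00020422,  0.00161037,
        0.00023961]), 'joint_efforts': array([-1.38018868e-04, -3.93672216e+01, -3.70179248e+01, -9.43053533e-05,
        6.96838993e-03,  1.62479847e-05]), 'tool_pos': array([ 0.19931582, -0.59173075,  0.23007945]), 'tool_rot': array([-6.81245038e-04,  8.12128328e-01, -5.83478004e-01, -7.30285427e-04]), 'contact_force': array([-0.64491286,  0.13372831, -0.35085559]), 'ft_torque': array([-0.01562435,  0.01750127, -0.0057718 ]), 'gripper_width': 1.0012002123922765}
0.0187
[[382.70531706   0.         276.14866182]
 [  0.         382.70531706 216.40712892]
 [  0.           0.           1.        ]] [[-0.71336819  0.41973273 -0.56118648  0.96475766]
 [ 0.70073466  0.43724478 -0.56372682  0.40510391]
 [ 0.00876126 -0.7953876  -0.60603779  0.517276  ]
 [ 0.          0.          0.          1.        ]]
[[474.56103057   0.         273.2456132 ]
 [  0.         474.56103057 207.99645311]
 [  0.           0.           1.        ]] [[ 0.02383344 -0.99180314  0.12553288  0.43611587]
 [-0.99942353 -0.02667473 -0.02100152 -0.01765828]
 [ 0.02417793 -0.12495997 -0.99186714  0.95380553]
 [ 0.          0.          0.          1.        ]]
```

View pics/scene0.png

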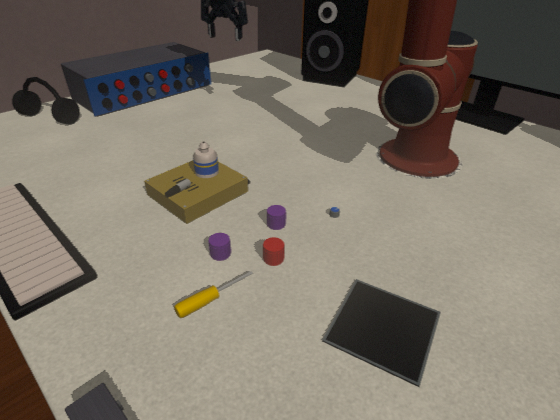

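View pics/top0.png

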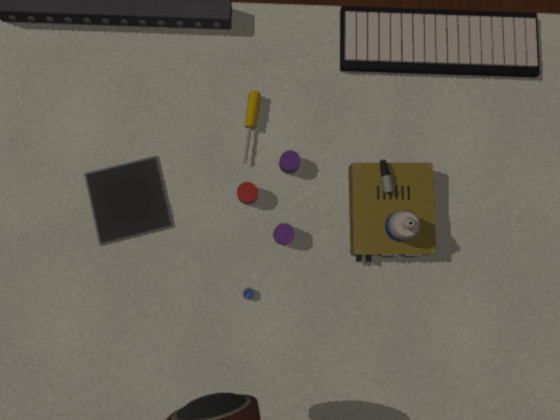

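The scene is clear. The red cap is at top (248,193) and scene (274,252). The purple look-alikes are at top (290,161) and (284,234). The bottle is on the preamp at top (405,225), the mat at (129,200), the plug at (387,178) and the knob at (249,294). Next I'll measure positions and crop the red cap.

```bash
cat > h.py <<'E'
import numpy as np,cv2
def cloud(f):
    z=f["z_map"];K=f["K"];T=f["world_from_camera"]
    v,u=np.mgrid[:z.shape[0],:z.shape[1]]
    p=np.stack([(u-K[0,2])/K[0,0]*z,(v-K[1,2])/K[1,1]*z,z],-1)
    w=p@T[:3,:3].T+T[:3,3]; w[z<=0]=np.nan
    return w
def proj(f,p):
    T=np.linalg.inv(f["world_from_camera"]);c=T[:3,:3]@np.asarray(p)+T[:3,3]
    q=f["K"]@c;return q[:2]/q[2]
E
python3 - <<'E'
from h import *
def circ(P):
    x,y=P[:,0],P[:,1];A=np.c_[2*x,2*y,np.ones(len(x))];s=np.linalg.lstsq(A,x*x+y*y,rcond=None)[0]
    return s[:2],np.sqrt(s[2]+s[:2]@s[:2])
F={n:dict(np.load(f"f_{n}.npz")) for n in("scene","top")}
for n,f in F.items():
    w=cloud(f);hsv=cv2.cvtColor(f["frame"],cv2.COLOR_RGB2HSV)
    X,Y,Z=w[...,0],w[...,1],w[...,2]
    red=((hsv[...,0]<6)|(hsv[...,0]>174))&(hsv[...,1]>150)&(hsv[...,2]>60)&(X>.35)&(Z<.1)
    pts=w[red];print(n,"red",len(pts),pts.min(0),pts.max(0))
    top=pts[pts[:,2]>.034];print(" captop mean",top.mean(0),(top.min(0)+top.max(0))/2,np.ptp(top,axis=0), "rim fit",circ(pts[pts[:,2]<.03]))
    # bottle: points higher than preamp
    c0=[.4,-.29]
    b=w[(Z>.055)&(Z<.2)&(np.hypot(X-w[225,405,0],Y-w[225,405,1])<.05)] if n=="top" else w[(Z>.05)&(Z<.2)&(np.hypot(X-w[165,205,0],Y-w[165,205,1])<.06)]
    for lo,hi in((.05,.07),(.07,.09),(.095,.103),(.105,.118),(.118,.13)):
        q=b[(b[:,2]>lo)&(b[:,2]<hi)]
        if len(q)>5: print(" bottle",lo,len(q),q.mean(0),(q.min(0)+q.max(0))/2,circ(q))
    print(" purple/others")
    # mat
    dark=(f["frame"].max(2)<60)&(Z<.02)&(Z>-.01)
    k,l,st,ce=cv2.connectedComponentsWithStats(dark.astype(np.uint8))
    for i in range(1,k):
        if st[i,4]>1500:
            m=w[l==i];print(" dark",ce[i],st[i,4],np.nanmean(m,0),cv2.minAreaRect(m[:,:2].astype(np.float32)))
    pre=(hsv[...,0]>15)&(hsv[...,0]<32)&(hsv[...,1]>120)&(Z>.038)&(Z<.05)
    print(" pre",pre.sum(),cv2.minAreaRect(w[pre][:,:2].astype(np.float32)),np.median(Z[pre]))
    yl=(hsv[...,0]>15)&(hsv[...,0]<32)&(hsv[...,1]>120)&(Z>.005)&(Z<.03)
w=cloud(F["top"])
for nm,(u,v) in dict(plug=(387,178),plugf=(384,163),knob=(249,294),p1=(290,161),p2=(284,234),sdtip=(246,161),sdh=(253,110),neck=(410,224)).items(): print(nm,w[v,u])
fr=F["top"]["frame"][:,:,::-1]
cv2.imwrite("pics/crop1.png",np.hstack([cv2.resize(fr[150:270,220:330],None,fx=3.5,fy=3.5,interpolation=2),cv2.resize(fr[150:270,340:450],None,fx=3.5,fy=3.5,interpolation=2)]))
E
```

```text
scene red 513 [ 0.42409191 -0.88496236  0.00345625] [0.60504005 0.03863777 0.09977111]
 captop mean [ 0.54312798 -0.23981485  0.04640138] [ 0.5141614  -0.42392338  0.06694777] [0.18013897 0.92207796 0.06564667] rim fit (array([0.58641165, 0.02134023]), np.float64(0.015462701885956246))
 bottle 0.05 211 [ 0.54417107 -0.25717904  0.05996188] [ 0.54889622 -0.26779992  0.06019101] (array([ 0.55486342, -0.24158669]), np.float64(0.033205982181913736))
 bottle 0.07 196 [ 0.53448142 -0.25920654  0.08056221] [ 0.52377713 -0.27129285  0.08002888] (array([ 0.52291642, -0.27627861]), np.float64(0.027217948136609122))
 bottle 0.095 154 [ 0.52741596 -0.26981647  0.09888958] [ 0.52414369 -0.27531301  0.09898739] (array([ 0.52454297, -0.27423532]), np.float64(0.017811417306143863))
 bottle 0.105 52 [ 0.52644981 -0.27056561  0.11242498] [ 0.52461754 -0.2741178   0.11150894] (array([ 0.52395219, -0.27539944]), np.float64(0.008848958339797043))
 bottle 0.118 26 [ 0.52471999 -0.27409034  0.12095948] [ 0.52406727 -0.27527762  0.12073483] (array([ 0.5244211 , -0.27468839]), np.float64(0.005819702439738869
[... 1760 characters left out ...]
0983887, 0.14279042184352875), 89.89766693115234)
 dark [128.25113974 199.91754212] 5045 [0.56502934 0.25352869 0.00423921] ((0.5658583045005798, 0.25357744097709656), (0.14437560737133026, 0.14351333677768707), 16.03795051574707)
 pre 5915 ((0.5587217211723328, -0.27002179622650146), (0.1769816130399704, 0.15979120135307312), 1.4547510147094727) 0.04472185845851173
plug [ 0.61265265 -0.25331336  0.06339328]
plugf [ 0.64229976 -0.24818987  0.0614491 ]
knob [0.38496001 0.00562338 0.01632717]
p1 [ 0.64595409 -0.0677784   0.03946327]
p2 [ 0.50171289 -0.05891465  0.04094738]
sdtip [0.64938062 0.0197609  0.01314889]
sdh [0.75224965 0.00839862 0.02544159]
neck [ 0.51957388 -0.27903155  0.1195895 ]
```

View pics/crop1.png

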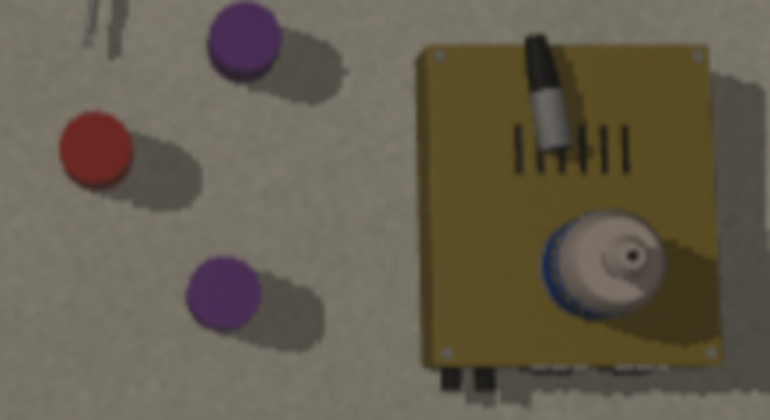

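The right crop (bottle) and left crop confirm what's there. The one red cap is at top (248,193). The other two caps are purple and I'll leave them alone. The measurements match the given sizes:

| Thing | Position (m) | Check |
|---|---|---|
| Bottle | (0.523, -0.277) | top at 0.122 |
| Cap | (0.582, 0.015) | top at 0.038 |
| Mat centre | (0.566, 0.254) | turned about 16° |

Next I'll add a move helper.

```bash
cat >> h.py <<'E'
from scipy.spatial.transform import Rotation as R
def plan(tgt,yaw=None):
    from plant import state
    s=state();q=s["tool_rot"];r=R.from_quat([q[1],q[2],q[3],q[0]])
    d=r.inv().apply(np.asarray(tgt)-s["tool_pos"])/.04
    x,z=r.apply([1,0,0]),r.apply([0,0,1])
    # rotation making z point straight down
    dn=r.inv().apply([0,0,-1]);tilt=np.degrees(np.cross([0,0,1],dn))/5
    print("t",s["time"],"pos",s["tool_pos"].round(4),"F",s["contact_force"].round(2),"w",round(s["gripper_width"],3),"xang",np.degrees(np.arctan2(x[1],x[0])).round(2))
    print("shift shares total",d.round(3),"tilt fix shares",tilt.round(3))
E
python3 -c "
from h import *
plan([.523,-.277,.231])"
```

```text
t 0.1 pos [ 0.1993 -0.5918  0.2302] F [-0.14  0.78 -0.31] w 0.999 xang -71.39
shift shares total [-4.875e+00 -1.018e+01 -9.000e-03] tilt fix shares [-0.003  0.021  0.   ]
```

carry_out(moves=[[[0,0.02,0,-0.2,-0.42,0,1],[0,0,0,-0.4,-0.84,0,1],[0,0,0,-0.4,-0.84,0,1],[0,0,0,-0.4,-0.84,0,1],[0,0,0,-0.4,-0.84,0,1],[0,0,0,-0.4,-0.84,0,1],[0,0,0,-0.4,-0.84,0,1],[0,0,0,-0.4,-0.84,0,1]]])

```text
time: 0.77
tool_pos: [0.4008, -0.3965, 0.2306]
tool_rot: [0.0, 0.812, -0.584, 0.0]
contact_force: [1.2, -0.4, 0.5]
gripper_width: 1.002
```

carry_out(moves=[[[0,0,0,-0.4,-0.84,0,1],[0,0,0,-0.4,-0.84,0,1],[0,0,0,-0.4,-0.84,0,1],[0,0,0,-0.3,-0.6,0,1],[0,0,0,-0.2,-0.4,0,1],[0,0,0,0,0,0,1],[0,0,0,0,0,0,1]]])

```text
time: 1.35
tool_pos: [0.5118, -0.288, 0.2304]
tool_rot: [0.001, 0.813, -0.583, 0.0]
contact_force: [-1.0, -0.1, 0.4]
gripper_width: 0.999
```

```bash
python3 -c "
from h import *
plan([.523,-.277,.055])
from plant import grab_frame
for n in ('scene','top'):
  f=grab_frame(n);cv2.imwrite(f'pics/{n}1.png',f['frame'][:,:,::-1])
"
```

```text
t 1.35 pos [ 0.5118 -0.288   0.2304] F [-1.04 -0.12  0.39] w 0.999 xang -71.28
shift shares total [-0.177 -0.357  4.384] tilt fix shares [ 0.011 -0.012  0.   ]
```

carry_out(moves=[[[0,0,0,-0.18,-0.36,0,1],[0,0,0,0,0,0.6,1],[0,0,0,0,0,0.8,1],[0,0,0,0,0,0.8,1],[0,0,0,0,0,0.6,1],[0,0,0,0,0,0.3,1],[0,0,0,0,0,0,1]]])

```text
time: 2.03
tool_pos: [0.5203, -0.2771, 0.1031]
tool_rot: [0.001, 0.812, -0.584, -0.003]
contact_force: [-0.1, 0.2, -0.0]
gripper_width: 1.002
```

```bash
python3 -c "
from h import *
from plant import grab_frame
f={}
for n in ('scene','top'):
  f[n]=grab_frame(n)['frame'][:,:,::-1]
cv2.imwrite('pics/desc.png',np.hstack([cv2.resize(f['scene'][90:220,130:270],None,fx=2.8,fy=2.8),cv2.resize(f['top'][150:280,330:470],None,fx=2.8,fy=2.8)]))
plan([.523,-.277,.055])
"
```

```text
t 2.1333 pos [ 0.5231 -0.2785  0.1078] F [-0.07 -0.58  0.97] w 1.004 xang -71.45
shift shares total [-0.04  -0.009  1.32 ] tilt fix shares [-0.004 -0.028  0.   ]
```

View pics/desc.png

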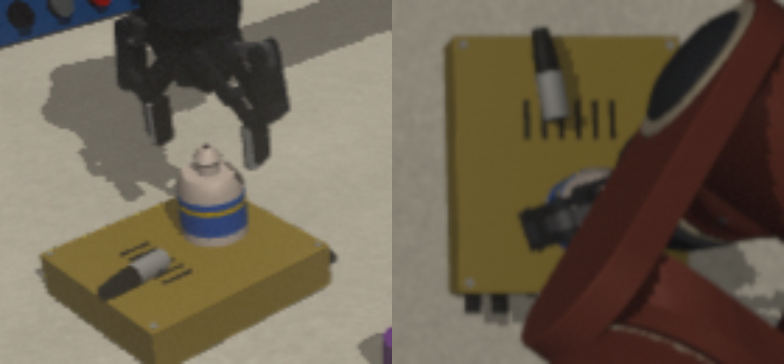

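The fingers straddle the bottle. In the left half of the crop the tip midpoint is at about (207,150), on the neck top. I'll descend.

carry_out(moves=[[[0,0,0,-0.04,0,0.4,1],[0,0,0,0,0,0.4,1],[0,0,0,0,0,0.3,1],[0,0,0,0,0,0.2,1],[0,0,0,0,0,0,1],[0,0,0,0,0,0,1]]])

```text
time: 2.63
tool_pos: [0.5229, -0.2764, 0.0556]
tool_rot: [0.001, 0.812, -0.584, 0.001]
contact_force: [-0.2, 0.7, 0.2]
gripper_width: 1.002
```

```bash
python3 -c "
from h import *
from plant import grab_frame
f={}
for n in ('scene','top'):
  f[n]=grab_frame(n)['frame'][:,:,::-1]
cv2.imwrite('pics/desc2.png',np.hstack([cv2.resize(f['scene'][90:220,130:270],None,fx=2.8,fy=2.8),cv2.resize(f['top'][150:280,330:470],None,fx=2.8,fy=2.8)]))
plan([.523,-.277,.055])
"
```

```text
t 2.7333 pos [ 0.5235 -0.2767  0.0563] F [-0.05 -0.07  0.07] w 0.996 xang -71.39
shift shares total [0.003 0.013 0.032] tilt fix shares [-0.014 -0.039  0.   ]
```

View pics/desc2.png

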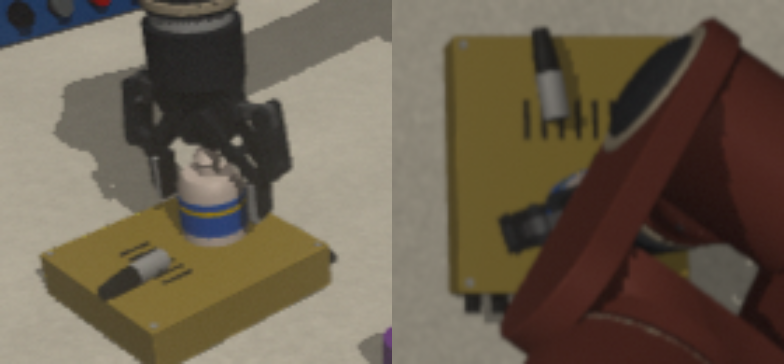

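The fingers are on either side of the body and nothing is touching. I'll close.

carry_out(moves=[[[0,0,0,0,0,0,0.6],[0,0,0,0,0,0,0.4],[0,0,0,0,0,0,0.2],[0,0,0,0,0,0,-1],[0,0,0,0,0,0,-1],[0,0,0,0,0,0,-1],[0,0,0,0,0,0,-1],[0,0,0,0,0,0,-1]]])

```text
time: 3.4
tool_pos: [0.5234, -0.2767, 0.0561]
tool_rot: [0.0, 0.812, -0.584, 0.002]
contact_force: [0.1, -1.0, 5.4]
gripper_width: 0.634
```

carry_out(moves=[[[0,0,0,0,0,0,-1],[0,0,0,0,0,-0.2,-1],[0,0,0,0,0,-0.2,-1],[0,0,0,0,0,-0.1,-1],[0,0,0,0,0,0,-1],[0,0,0,0,0,0,-1]]])

```text
time: 3.9
tool_pos: [0.5226, -0.2761, 0.0751]
tool_rot: [0.001, 0.812, -0.583, 0.001]
contact_force: [0.6, -0.1, -2.3]
gripper_width: 0.636
```

```bash
python3 -c "
from h import *
from plant import grab_frame
f={}
for n in ('scene','top'):
  g=grab_frame(n);f[n]=g['frame'][:,:,::-1]
  if n=='scene': np.savez('lift.npz',**g)
cv2.imwrite('pics/lift.png',np.hstack([cv2.resize(f['scene'][90:220,130:270],None,fx=2.8,fy=2.8),cv2.resize(f['top'][150:280,330:470],None,fx=2.8,fy=2.8)]))
plan([.523,-.277,.15])
"
```

```text
t 4.0 pos [ 0.5223 -0.2758  0.0745] F [-0.97  0.45 -1.19] w 0.636 xang -71.39
shift shares total [ 0.035 -0.007 -1.888] tilt fix shares [ 0.007 -0.011  0.   ]
```

View pics/lift.png

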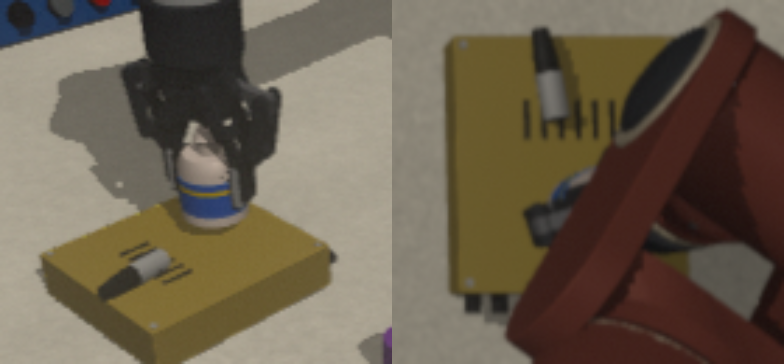

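The bottle is off the preamp and upright. The opening reads 0.636, consistent with a 56 mm body. I'll lift higher and carry it over.

carry_out(moves=[[[0,0,0,0,0,-0.3,-1],[0,0,0,0,0,-0.5,-1],[0,0,0,0,0,-0.5,-1],[0,0,0,0,0,-0.4,-1],[0,0,0,0,0,-0.2,-1],[0,0,0,0,0,0,-1]]])

```text
time: 4.5
tool_pos: [0.524, -0.2769, 0.1542]
tool_rot: [0.0, 0.812, -0.583, 0.003]
contact_force: [-0.0, 0.5, -1.7]
gripper_width: 0.635
```

```bash
python3 -c "
from h import *
plan([.566,.254,.15])
"
```

```text
t 4.5 pos [ 0.524  -0.2769  0.1542] F [-0.03  0.53 -1.74] w 0.635 xang -71.39
shift shares total [-12.243  -5.232   0.05 ] tilt fix shares [-0.035 -0.067  0.   ]
```

carry_out(moves=[[[0,0,0,-0.2,-0.1,0,-1],[0,0,0,-0.4,-0.17,0,-1],[0,0,0,-0.6,-0.25,0,-1],[0,0,0,-0.7,-0.3,0,-1],[0,0,0,-0.7,-0.3,0,-1],[0,0,0,-0.7,-0.3,0,-1],[0,0,0,-0.7,-0.3,0,-1],[0,0,0,-0.7,-0.3,0,-1]]])

```text
time: 5.17
tool_pos: [0.5377, -0.0697, 0.1486]
tool_rot: [0.001, 0.812, -0.583, -0.001]
contact_force: [0.1, 0.1, -2.4]
gripper_width: 0.637
```

carry_out(moves=[[[0,0,0,-0.7,-0.3,0,-1],[0,0,0,-0.7,-0.3,0,-1],[0,0,0,-0.7,-0.3,0,-1],[0,0,0,-0.7,-0.3,0,-1],[0,0,0,-0.7,-0.3,0,-1],[0,0,0,-0.7,-0.3,0,-1],[0,0,0,-0.7,-0.3,0,-1],[0,0,0,-0.7,-0.3,0,-1]]])

```text
time: 5.83
tool_pos: [0.5569, 0.1728, 0.1481]
tool_rot: [0.002, 0.812, -0.583, -0.001]
contact_force: [-0.4, -0.8, -1.8]
gripper_width: 0.636
```

carry_out(moves=[[[0,0,0,-0.7,-0.3,0,-1],[0,0,0,-0.6,-0.25,0,-1],[0,0,0,-0.4,-0.17,0,-1],[0,0,0,-0.2,-0.1,0,-1],[0,0,0,0,0,0,-1],[0,0,0,0,0,0,-1]]])

```text
time: 6.33
tool_pos: [0.5647, 0.2531, 0.1488]
tool_rot: [0.002, 0.812, -0.583, 0.0]
contact_force: [-0.0, -0.2, -0.8]
gripper_width: 0.634
```

```bash
python3 -c "
from h import *
from plant import grab_frame
f={}
for n in ('scene','top'):
  g=grab_frame(n);f[n]=g['frame'][:,:,::-1]
cv2.imwrite('pics/mat.png',np.hstack([cv2.resize(f['scene'][180:400,270:480],None,fx=1.8,fy=1.8),cv2.resize(f['top'][90:310,50:260],None,fx=1.8,fy=1.8)]))
plan([.566,.254,.016])
"
```

```text
t 6.4333 pos [0.5652 0.2523 0.1495] F [ 0.15 -0.12 -1.59] w 0.639 xang -71.45
shift shares total [-0.041 -0.038  3.337] tilt fix shares [ 0.015 -0.025  0.   ]
```

View pics/mat.png

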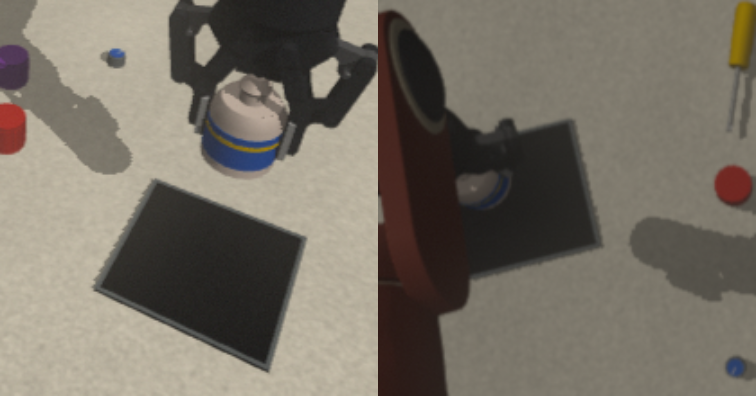

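The bottle hangs over the mat, upright apart from perspective. I'll lower it gently.

carry_out(moves=[[[0,0,0,0,0,0.4,-1],[0,0,0,0,0,0.6,-1],[0,0,0,0,0,0.6,-1],[0,0,0,0,0,0.6,-1],[0,0,0,0,0,0.5,-1],[0,0,0,0,0,0.3,-1],[0,0,0,0,0,0.1,-1],[0,0,0,0,0,0,-1]]])

```text
time: 7.1
tool_pos: [0.565, 0.2523, 0.0252]
tool_rot: [0.001, 0.812, -0.584, 0.0]
contact_force: [1.1, -0.5, -1.9]
gripper_width: 0.638
```

carry_out(moves=[[[0,0,0,0,0,0.06,-1],[0,0,0,0,0,0.05,-1],[0,0,0,0,0,0,-1],[0,0,0,0,0,0,-1]]])

```text
time: 7.43
tool_pos: [0.5662, 0.2534, 0.0228]
tool_rot: [-0.0, 0.812, -0.583, 0.001]
contact_force: [0.1, 0.1, -1.2]
gripper_width: 0.633
```

carry_out(moves=[[[0,0,0,0,0,0.06,-1],[0,0,0,0,0,0.06,-1],[0,0,0,0,0,0.02,-1],[0,0,0,0,0,0,-1],[0,0,0,0,0,0,-1]]])

```text
time: 7.85
tool_pos: [0.5654, 0.2532, 0.0159]
tool_rot: [0.001, 0.812, -0.583, 0.001]
contact_force: [0.3, -0.2, -1.3]
gripper_width: 0.636
```

carry_out(moves=[[[0,0,0,0,0,0.03,-1],[0,0,0,0,0,0.03,-1],[0,0,0,0,0,0,-1],[0,0,0,0,0,0,-1]]])

```text
time: 8.18
tool_pos: [0.5661, 0.2533, 0.0151]
tool_rot: [0.0, 0.812, -0.583, 0.001]
contact_force: [-3.2, -1.7, 5.5]
gripper_width: 0.641
```

It is bearing on the mat (+5.5 N) at the expected height of 0.015. I'll release.

carry_out(moves=[[[0,0,0,0,0,0,0.4],[0,0,0,0,0,0,0.6],[0,0,0,0,0,0,0.8],[0,0,0,0,0,0,1],[0,0,0,0,0,0,1],[0,0,0,0,0,0,1],[0,0,0,0,0,0,1],[0,0,0,0,0,0,1]]])

```text
time: 8.85
tool_pos: [0.5656, 0.2531, 0.0137]
tool_rot: [0.001, 0.812, -0.583, 0.001]
contact_force: [-0.4, -0.2, -1.4]
gripper_width: 1.004
```

carry_out(moves=[[[0,0,0,0,0,-0.2,1],[0,0,0,0,0,-0.5,1],[0,0,0,0,0,-0.7,1],[0,0,0,0,0,-0.7,1],[0,0,0,0,0,-0.7,1],[0,0,0,0,0,-0.5,1],[0,0,0,0,0,-0.3,1],[0,0,0,0,0,0,1]]])

```text
time: 9.52
tool_pos: [0.5675, 0.2541, 0.1622]
tool_rot: [-0.002, 0.812, -0.583, 0.003]
contact_force: [0.2, 0.8, 0.5]
gripper_width: 1.002
```

```bash
python3 -c "
from h import *
plan([.582,.015,.16])
"
```

```text
t 9.5167 pos [0.5675 0.2541 0.1622] F [0.16 0.79 0.49] w 1.002 xang -71.39
shift shares total [5.779 1.565 0.055] tilt fix shares [-0.08  -0.022  0.   ]
```

carry_out(moves=[[[0,0,0,0.3,0.08,0,1],[0,0,0,0.8,0.22,0,1],[0,0,0,0.8,0.22,0,1],[0,0,0,0.8,0.22,0,1],[0,0,0,0.8,0.22,0,1],[0,0,0,0.8,0.22,0,1],[0,0,0,0.8,0.22,0,1],[0,0,0,0.4,0.1,0,1]]])

```text
time: 10.18
tool_pos: [0.577, 0.0218, 0.1552]
tool_rot: [0.002, 0.811, -0.585, -0.001]
contact_force: [0.1, 0.5, -0.2]
gripper_width: 1.0
```

carry_out(moves=[[[0,0,0,0.28,0.07,0,1],[0,0,0,0,0,0,1],[0,0,0,0,0,0,1]]])

```text
time: 10.43
tool_pos: [0.5789, 0.0141, 0.1566]
tool_rot: [0.001, 0.812, -0.584, -0.001]
contact_force: [0.4, -0.5, -0.2]
gripper_width: 1.003
```

```bash
cat >> h.py <<'E'
def circ(P):
    x,y=P[:,0],P[:,1];A=np.c_[2*x,2*y,np.ones(len(x))];s=np.linalg.lstsq(A,x*x+y*y,rcond=None)[0]
    return s[:2].round(4),np.sqrt(s[2]+s[:2]@s[:2]).round(4)
E
cat > b.py <<'E'
from h import *
from plant import grab_frame
def cap(f,n):
    w=cloud(f);hsv=cv2.cvtColor(f["frame"],cv2.COLOR_RGB2HSV);X,Y,Z=np.moveaxis(w,-1,0)
    m=((hsv[...,0]<8)|(hsv[...,0]>172))&(hsv[...,1]>120)&(np.hypot(X-.582,Y-.015)<.035)&(Z>.003)&(Z<.06)
    p=w[m];t=p[p[:,2]>.036];s=p[(p[:,2]<.033)&(p[:,2]>.006)]
    print(n,"cap",len(p),"z",np.percentile(p[:,2],[2,98]))
    if len(t)>5:print("  top mid",((t.min(0)+t.max(0))/2).round(4),np.ptp(t,axis=0).round(4))
    if len(s)>10:print("  side circ",circ(s))
def bottle(f,n,c=(.566,.254)):
    w=cloud(f);X,Y,Z=np.moveaxis(w,-1,0)
    b=w[(Z>.008)&(Z<.1)&(np.hypot(X-c[0],Y-c[1])<.042)];print(n,"bottle top z",np.percentile(b[:,2],99).round(4))
    for lo,hi in((.008,.028),(.028,.046),(.054,.062),(.066,.076),(.077,.088)):
        q=b[(b[:,2]>lo)&(b[:,2]<hi)]
        if len(q)>8:print("  ",lo,len(q),((q.min(0)+q.max(0))/2).round(4)[:2],circ(q))
if __name__=="__main__":
    for n in("scene","top"):
        cap(dict(np.load(f"f_{n}.npz")),n+" t0")
    g={n:grab_frame(n) for n in("scene","top")}
    for n in g:
        cap(g[n],n);bottle(g[n],n);cv2.imwrite(f"pics/{n}_b.png",g[n]["frame"][:,:,::-1])
    plan([.582,.015,.008])
E
python3 b.py
```

```text
scene t0 cap 486 z [0.00440033 0.0391994 ]
  top mid [0.5852 0.017  0.038 ] [0.0399 0.0399 0.004 ]
  side circ (array([0.5846, 0.0172]), np.float64(0.0196))
top t0 cap 329 z [0.03046662 0.04203181]
  top mid [0.583  0.0149 0.0395] [0.0379 0.0392 0.007 ]
  side circ (array([0.5831, 0.0148]), np.float64(0.0195))
scene cap 488 z [0.00496677 0.03902392]
  top mid [0.5849 0.0173 0.0378] [0.0402 0.0417 0.0036]
  side circ (array([0.5848, 0.0173]), np.float64(0.0195))
scene bottle top z 0.0812
   0.008 282 [0.5779 0.2564] (array([0.5653, 0.2543]), np.float64(0.028))
   0.028 304 [0.5759 0.2563] (array([0.5657, 0.2545]), np.float64(0.0278))
   0.054 476 [0.5672 0.2548] (array([0.5677, 0.2553]), np.float64(0.0182))
   0.066 78 [0.5677 0.255 ] (array([0.5664, 0.2546]), np.float64(0.0098))
   0.077 90 [0.5672 0.255 ] (array([0.567 , 0.2548]), np.float64(0.0061))
top cap 220 z [0.01705252 0.04204188]
  top mid [0.5772 0.0149 0.0395] [0.0262 0.039  0.007 ]
  side circ (array([0.5837, 0.015 ]), np.float64(0.0202))
top bottle top z 0.0839
   0.008 78 [0.5677 0.2386] (array([0.5675, 0.255 ]), np.float64(0.0311))
   0.028 84 [0.5637 0.2438] (array([0.5651, 0.2528]), np.float64(0.0282))
   0.054 391 [0.5652 0.2522] (array([0.5648, 0.2524]), np.float64(0.0199))
   0.066 34 [0.5649 0.253 ] (array([0.5651, 0.2532]), np.float64(0.0108))
   0.077 81 [0.5654 0.2519] (array([0.5648, 0.2524]), np.float64(0.0067))
t 10.5333 pos [0.5793 0.0152 0.1573] F [0.26 0.08 0.03] w 0.998 xang -71.33
shift shares total [ 0.023 -0.068  3.732] tilt fix shares [ 0.014 -0.008  0.   ]
```

View pics/scene_b.png

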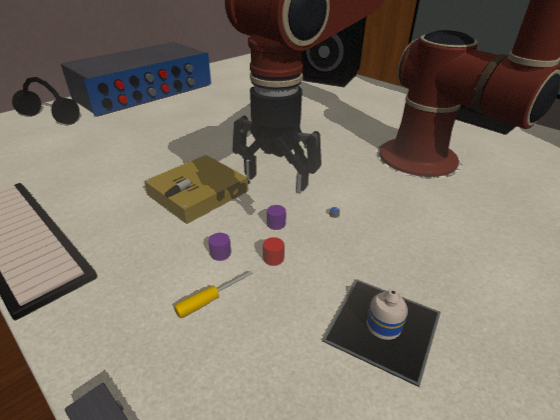

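View pics/top_b.png

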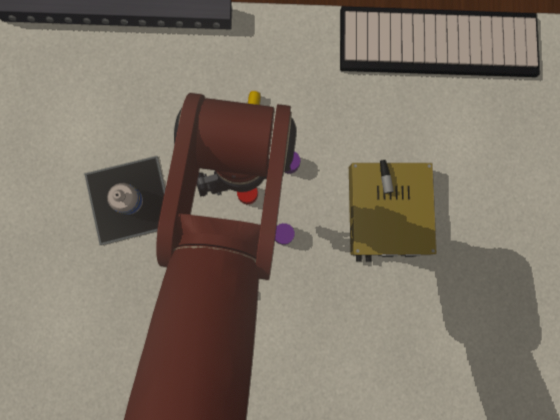

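The bottle stands upright at the mat's centre, with its neck at scene (392,294) and top (120,197). The plug, screwdriver and knob haven't moved. Both cameras agree on the cap-minus-bottle offset to under 1 mm, and their mean puts the cap at (0.584, 0.016). I'll descend on the red cap.

carry_out(moves=[[[0,0,0,0.02,-0.12,0.3,1],[0,0,0,0,0,0.6,1],[0,0,0,0,0,0.6,1],[0,0,0,0,0,0.4,1],[0,0,0,0,0,0.3,1],[0,0,0,0,0,0.2,1],[0,0,0,0,0,0,1]]])

```text
time: 11.12
tool_pos: [0.5833, 0.0156, 0.0597]
tool_rot: [0.001, 0.812, -0.583, -0.001]
contact_force: [-0.3, -0.6, -1.1]
gripper_width: 1.002
```

```bash
python3 -c "
from h import *
from plant import grab_frame
f={}
for n in ('scene','top'):
  g=grab_frame(n);f[n]=g['frame'][:,:,::-1]
cv2.imwrite('pics/capd.png',np.hstack([cv2.resize(f['scene'][150:290,200:340],None,fx=2.8,fy=2.8),cv2.resize(f['top'][130:270,180:320],None,fx=2.8,fy=2.8)]))
plan([.584,.016,.009])
"
```

```text
t 11.2167 pos [0.5851 0.0152 0.0625] F [ 0.   -0.45 -0.72] w 1.001 xang -71.36
shift shares total [-0.031  0.019  1.337] tilt fix shares [-0.006 -0.023  0.   ]
```

View pics/capd.png

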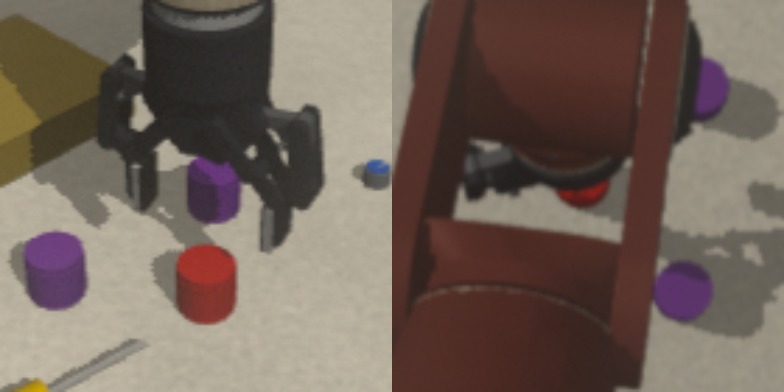

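The fingers straddle the red cap, clear of both purple ones. I'll go down the rest of the way.

carry_out(moves=[[[0,0,0,0,0,0.4,1],[0,0,0,0,0,0.4,1],[0,0,0,0,0,0.3,1],[0,0,0,0,0,0.2,1],[0,0,0,0,0,0,1],[0,0,0,0,0,0,1]]])

```text
time: 11.72
tool_pos: [0.5848, 0.0148, 0.0103]
tool_rot: [0.001, 0.812, -0.583, 0.001]
contact_force: [0.0, 0.1, 0.6]
gripper_width: 0.998
```

```bash
python3 -c "
from h import *
from plant import grab_frame
f={}
for n in ('scene','top'):
  g=grab_frame(n);f[n]=g['frame'][:,:,::-1]
cv2.imwrite('pics/cape.png',np.hstack([cv2.resize(f['scene'][150:290,200:340],None,fx=2.8,fy=2.8),cv2.resize(f['top'][130:270,180:320],None,fx=2.8,fy=2.8)]))
plan([.584,.016,.009])
"
```

```text
t 11.8167 pos [0.5856 0.0147 0.0112] F [-0.65 -0.04  0.53] w 0.995 xang -71.39
shift shares total [-0.044  0.027  0.056] tilt fix shares [-0.02  -0.029  0.   ]
```

View pics/cape.png

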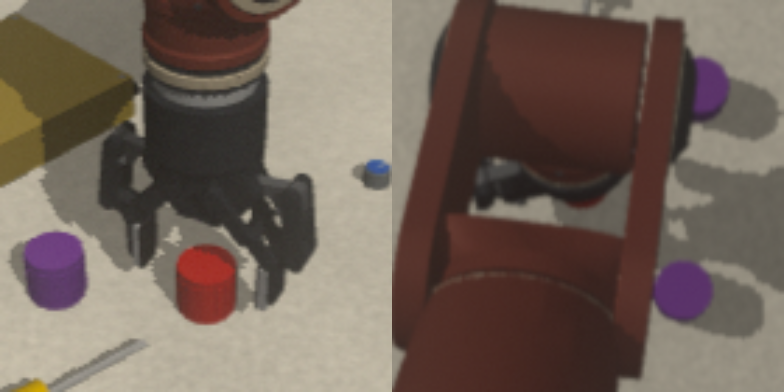

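carry_out(moves=[[[0,0,0,-0.03,0.02,0.03,0.6],[0,0,0,0,0,0,0.3],[0,0,0,0,0,0,0.15],[0,0,0,0,0,0,0],[0,0,0,0,0,0,-0.1],[0,0,0,0,0,0,-1],[0,0,0,0,0,0,-1],[0,0,0,0,0,0,-1]]])

```text
time: 12.48
tool_pos: [0.5841, 0.0156, 0.0096]
tool_rot: [0.0, 0.812, -0.583, 0.001]
contact_force: [-0.8, 0.0, 4.9]
gripper_width: 0.464
```

carry_out(moves=[[[0,0,0,0,0,0,-1],[0,0,0,0,0,0,-1],[0,0,0,0,0,0,-1],[0,0,0,0,0,0,-1]]])

```text
time: 12.82
tool_pos: [0.5841, 0.0156, 0.0096]
tool_rot: [0.0, 0.812, -0.583, 0.001]
contact_force: [-0.0, 0.4, 5.5]
gripper_width: 0.465
```

carry_out(moves=[[[0,0,0,0,0,-0.2,-1],[0,0,0,0,0,-0.5,-1],[0,0,0,0,0,-0.7,-1],[0,0,0,0,0,-0.7,-1],[0,0,0,0,0,-0.7,-1],[0,0,0,0,0,-0.5,-1],[0,0,0,0,0,-0.3,-1],[0,0,0,0,0,0,-1]]])

```text
time: 13.48
tool_pos: [0.5851, 0.0158, 0.1563]
tool_rot: [-0.001, 0.812, -0.583, 0.003]
contact_force: [0.1, 0.3, -0.5]
gripper_width: 0.465
```

```bash
python3 -c "
from h import *
from plant import grab_frame
f={}
for n in ('scene','top'):
  g=grab_frame(n);f[n]=g['frame'][:,:,::-1]
cv2.imwrite('pics/capl.png',np.hstack([cv2.resize(f['scene'][110:290,180:360],None,fx=2.2,fy=2.2),cv2.resize(f['top'][110:290,160:340],None,fx=2.2,fy=2.2)]))
plan([.566,.2534,.16])
"
```

```text
t 13.5833 pos [0.5829 0.0159 0.152 ] F [-0.26 -0.33 -0.99] w 0.461 xang -71.39
shift shares total [-5.761 -1.493 -0.209] tilt fix shares [ 0.012 -0.015  0.   ]
```

View pics/capl.png

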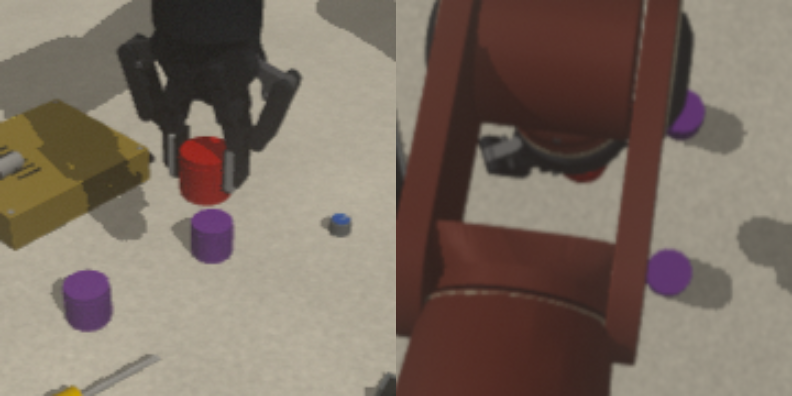

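The cap is held square, with the fingertips above its rim. I'll carry it over the bottle.

carry_out(moves=[[[0,0,0,-0.3,-0.08,0,-1],[0,0,0,-0.6,-0.16,0,-1],[0,0,0,-0.8,-0.2,0,-1],[0,0,0,-0.8,-0.2,0,-1],[0,0,0,-0.8,-0.2,0,-1],[0,0,0,-0.8,-0.2,0,-1],[0,0,0,-0.8,-0.2,0,-1],[0,0,0,-0.5,-0.14,0,-1]]])

```text
time: 14.25
tool_pos: [0.5644, 0.2415, 0.1498]
tool_rot: [0.002, 0.813, -0.583, -0.001]
contact_force: [0.8, -1.2, 0.1]
gripper_width: 0.467
```

carry_out(moves=[[[0,0,0,-0.3,-0.08,0,-1],[0,0,0,-0.1,-0.03,0,-1],[0,0,0,0,0,0,-1],[0,0,0,0,0,0,-1]]])

```text
time: 14.58
tool_pos: [0.5656, 0.254, 0.1516]
tool_rot: [0.001, 0.812, -0.584, 0.0]
contact_force: [-0.6, -0.4, 0.0]
gripper_width: 0.462
```

```bash
cat > c.py <<'E'
from h import *
from b import bottle
from plant import grab_frame,state
import sys
def redcap(f,n,c,zlo,zhi):
    w=cloud(f);hsv=cv2.cvtColor(f["frame"],cv2.COLOR_RGB2HSV);X,Y,Z=np.moveaxis(w,-1,0)
    m=((hsv[...,0]<8)|(hsv[...,0]>172))&(hsv[...,1]>120)&(np.hypot(X-c[0],Y-c[1])<.03)&(Z>zlo)&(Z<zhi)
    p=w[m]
    if len(p)<20: print(n,"few red",len(p));return
    print(n,"cap n",len(p),"z",np.percentile(p[:,2],[1,99]).round(4),"circ",circ(p[(p[:,2]<np.percentile(p[:,2],99)-.006)]))
if __name__=="__main__":
    tag=sys.argv[1]; s=state();c=s["tool_pos"];g={}
    for n in("scene","top"):
        g[n]=grab_frame(n)
    for n in g:
        redcap(g[n],n,c[:2],c[2]-.03,c[2]+.045);bottle(g[n],n)
    f={n:g[n]["frame"][:,:,::-1] for n in g}
    a=cv2.resize(f["scene"][200:380,300:480],None,fx=2.2,fy=2.2);b=cv2.resize(f["top"][110:290,40:220],None,fx=2.2,fy=2.2)
    cv2.imwrite(f"pics/{tag}.png",np.hstack([a,b]))
    plan([.566,.2534,.1])
E
python3 c.py over
```

```text
scene cap n 1063 z [0.1441 0.181 ] circ (array([0.5667, 0.2555]), np.float64(0.0197))
scene bottle top z 0.0812
   0.008 277 [0.5777 0.2567] (array([0.5654, 0.2544]), np.float64(0.028))
   0.028 303 [0.575  0.2562] (array([0.5651, 0.2541]), np.float64(0.0282))
   0.054 463 [0.5672 0.2545] (array([0.5676, 0.2552]), np.float64(0.0181))
   0.066 76 [0.568  0.2549] (array([0.5659, 0.2544]), np.float64(0.01))
   0.077 83 [0.5672 0.2562] (array([0.5666, 0.2552]), np.float64(0.0059))
top cap n 264 z [0.1482 0.1838] circ (array([0.5638, 0.2523]), np.float64(0.0182))
top bottle top z 0.0834
   0.008 72 [0.5708 0.2372] (array([0.5675, 0.2557]), np.float64(0.0315))
   0.028 91 [0.5635 0.2442] (array([0.565 , 0.2527]), np.float64(0.028))
   0.054 312 [0.5643 0.2513] (array([0.5639, 0.2516]), np.float64(0.019))
   0.066 31 [0.5648 0.2519] (array([0.5646, 0.2527]), np.float64(0.0104))
   0.077 65 [0.5634 0.2508] (array([0.564, 0.251]), np.float64(0.0062))
t 14.6833 pos [0.566  0.2536 0.1522] F [-0.13  0.54 -0.53] w 0.46 xang -71.48
shift shares total [1.000e-03 1.000e-03 1.305e+00] tilt fix shares [ 0.007 -0.024  0.   ]
```

View pics/over.png

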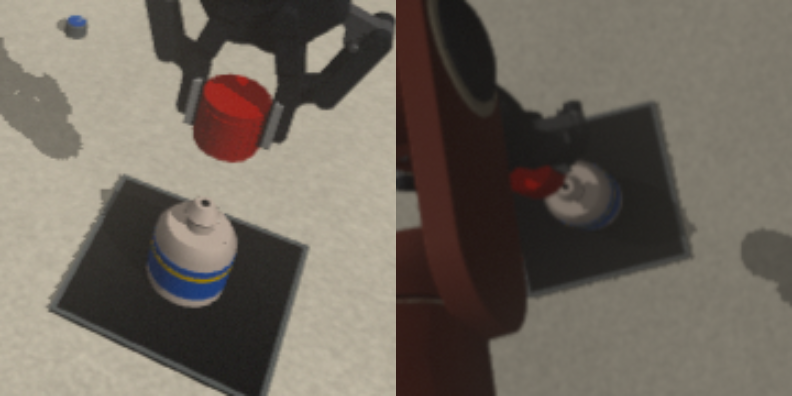

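The cap is above the neck, aligned to within about 1 mm in both cameras. I'll lower it to just above the bead.

carry_out(moves=[[[0,0,0,0,0,0.3,-1],[0,0,0,0,0,0.5,-1],[0,0,0,0,0,0.4,-1],[0,0,0,0,0,0.3,-1],[0,0,0,0,0,0.15,-1],[0,0,0,0,0,0.1,-1],[0,0,0,0,0,0,-1],[0,0,0,0,0,0,-1]]])

```text
time: 15.35
tool_pos: [0.5664, 0.2547, 0.0831]
tool_rot: [0.0, 0.812, -0.584, 0.001]
contact_force: [-0.3, 0.6, -0.9]
gripper_width: 0.46
```

```bash
python3 c.py near
```

```text
scene cap n 923 z [0.0751 0.1129] circ (array([0.5673, 0.256 ]), np.float64(0.0199))
scene bottle top z 0.0993
   0.008 278 [0.5782 0.2567] (array([0.5652, 0.2544]), np.float64(0.0281))
   0.028 302 [0.5753 0.2562] (array([0.5655, 0.2544]), np.float64(0.0279))
   0.054 353 [0.5712 0.2547] (array([0.5677, 0.2552]), np.float64(0.0185))
   0.066 21 [0.5779 0.2591] (array([0.5676, 0.2565]), np.float64(0.019))
   0.077 151 [0.5762 0.2556] (array([0.5668, 0.2555]), np.float64(0.0206))
top cap n 176 z [0.0813 0.1162] circ (array([0.56  , 0.2494]), np.float64(0.0128))
top bottle top z 0.099
   0.008 70 [0.5569 0.2408] (array([0.5638, 0.2522]), np.float64(0.0276))
   0.028 87 [0.5611 0.2446] (array([0.5649, 0.2527]), np.float64(0.028))
   0.054 167 [0.5577 0.25  ] (array([0.5624, 0.251 ]), np.float64(0.0194))
   0.077 27 [0.5548 0.2481] (array([0.5674, 0.2549]), np.float64(0.021))
t 15.45 pos [0.5668 0.2549 0.0838] F [-0.27  0.13 -0.8 ] w 0.47 xang -71.39
shift shares total [ 0.03   0.029 -0.406] tilt fix shares [-0.025 -0.02   0.   ]
```

View pics/near.png

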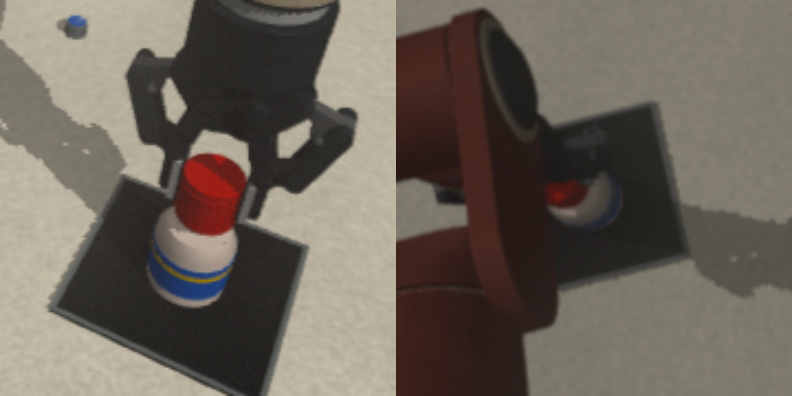

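The cap is over the neck. I'll correct the offset by about 1 mm and press down in small steps.

carry_out(moves=[[[0,0,0,0.03,0.02,0.05,-1],[0,0,0,0,0,0.05,-1],[0,0,0,0,0,0.05,-1],[0,0,0,0,0,0,-1]]])

```text
time: 15.78
tool_pos: [0.5657, 0.2533, 0.0776]
tool_rot: [0.001, 0.812, -0.583, 0.001]
contact_force: [-3.2, -1.5, 5.3]
gripper_width: 0.464
```

carry_out(moves=[[[0,0,0,0,0,0.04,-1],[0,0,0,0,0,0.03,-1],[0,0,0,0,0,0,-1]]])

```text
time: 16.03
tool_pos: [0.5664, 0.2535, 0.0748]
tool_rot: [-0.0, 0.812, -0.583, 0.002]
contact_force: [0.3, 0.1, 1.8]
gripper_width: 0.465
```

The force rose to 5.3 N and then dropped to 1.8 N, so it has either clicked or is about to. I'll keep pressing down.

carry_out(moves=[[[0,0,0,0,0,0.04,-1],[0,0,0,0,0,0.03,-1],[0,0,0,0,0,0,-1]]])

```text
time: 16.28
tool_pos: [0.5649, 0.253, 0.0698]
tool_rot: [0.001, 0.812, -0.583, 0.0]
contact_force: [0.3, 0.4, -1.1]
gripper_width: 0.464
```

```bash
python3 c.py press1
```

```text
scene cap n 896 z [0.062  0.0995] circ (array([0.5658, 0.2545]), np.float64(0.0198))
scene bottle top z 0.0993
   0.008 282 [0.5762 0.256 ] (array([0.5655, 0.2542]), np.float64(0.028))
   0.028 301 [0.5768 0.2562] (array([0.5656, 0.2542]), np.float64(0.0278))
   0.054 228 [0.572  0.2539] (array([0.5659, 0.2543]), np.float64(0.0219))
   0.066 132 [0.5756 0.2581] (array([0.5637, 0.2538]), np.float64(0.022))
   0.077 243 [0.5739 0.2568] (array([0.5504, 0.2492]), np.float64(0.0354))
top cap n 164 z [0.0686 0.1024] circ (array([0.5598, 0.25  ]), np.float64(0.0152))
top bottle top z 0.0998
   0.008 75 [0.558  0.2456] (array([0.5656, 0.2543]), np.float64(0.0299))
   0.028 80 [0.5585 0.2407] (array([0.565, 0.252]), np.float64(0.0278))
   0.054 97 [0.5557 0.2457] (array([0.5637, 0.2515]), np.float64(0.0218))
   0.066 26 [0.5555 0.2426] (array([0.5725, 0.2556]), np.float64(0.0278))
   0.077 40 [0.5565 0.2379] (array([0.5716, 0.2514]), np.float64(0.0252))
t 16.3833 pos [0.5649 0.253  0.07  ] F [-0.19  0.01 -1.14] w 0.467 xang -71.39
shift shares total [ 0.001 -0.027 -0.749] tilt fix shares [ 0.018 -0.02   0.   ]
```

View pics/press1.png

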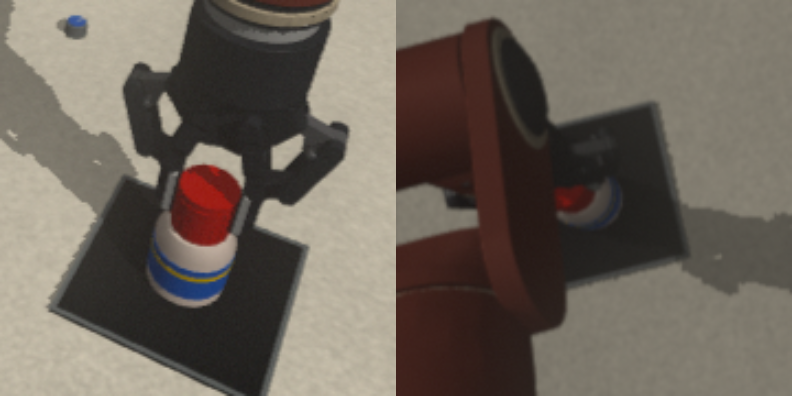

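It clicked and is about 1.4 mm short of home. I'll press on until it bears firmly.

carry_out(moves=[[[0,0,0,0,0,0.03,-1],[0,0,0,0,0,0.02,-1],[0,0,0,0,0,0,-1],[0,0,0,0,0,0,-1]]])

```text
time: 16.72
tool_pos: [0.5654, 0.2532, 0.0688]
tool_rot: [0.001, 0.812, -0.583, 0.001]
contact_force: [-0.3, -0.9, -0.0]
gripper_width: 0.459
```

carry_out(moves=[[[0,0,0,0,0,0.02,-1],[0,0,0,0,0,0,-1],[0,0,0,0,0,0,-1]]])

```text
time: 16.97
tool_pos: [0.5657, 0.2533, 0.0687]
tool_rot: [0.0, 0.812, -0.583, 0.001]
contact_force: [-2.3, -1.3, 3.6]
gripper_width: 0.464
```

carry_out(moves=[[[0,0,0,0,0,0.02,-1],[0,0,0,0,0,0.02,-1],[0,0,0,0,0,0,-1],[0,0,0,0,0,0,-1]]])

```text
time: 17.3
tool_pos: [0.5661, 0.2535, 0.0687]
tool_rot: [0.0, 0.812, -0.583, 0.001]
contact_force: [-6.0, -2.4, 11.0]
gripper_width: 0.469
```

It is bearing at 11 N, but a 6 N sideways load is building up from arm compliance. I'll ease off radially and press slightly more.

carry_out(moves=[[[0,0,0,0,0.02,0,-1],[0,0,0,0,0.01,0,-1],[0,0,0,0,0,0,-1],[0,0,0,0,0,0,-1]]])

```text
time: 17.63
tool_pos: [0.5656, 0.2532, 0.0686]
tool_rot: [-0.001, 0.812, -0.583, 0.002]
contact_force: [-2.3, 0.2, 7.8]
gripper_width: 0.467
```

carry_out(moves=[[[0,0,0,0,0.02,0.03,-1],[0,0,0,0,0.02,0.03,-1],[0,0,0,0,0,0,-1],[0,0,0,0,0,0,-1]]])

```text
time: 17.97
tool_pos: [0.5656, 0.2533, 0.0685]
tool_rot: [-0.002, 0.812, -0.583, 0.003]
contact_force: [-2.3, -0.8, 14.7]
gripper_width: 0.463
```

```bash
python3 c.py press2; python3 -c "
from plant import state
print(state()['contact_force'],state()['time'])"
```

```text
scene cap n 894 z [0.0611 0.0986] circ (array([0.5664, 0.2546]), np.float64(0.0198))
scene bottle top z 0.0986
   0.008 284 [0.5765 0.2562] (array([0.5655, 0.2542]), np.float64(0.0279))
   0.028 303 [0.5772 0.2562] (array([0.5655, 0.2542]), np.float64(0.0279))
   0.054 212 [0.5732 0.255 ] (array([0.566 , 0.2547]), np.float64(0.0219))
   0.066 143 [0.5768 0.2557] (array([0.5617, 0.2528]), np.float64(0.0246))
   0.077 240 [0.5749 0.2568] (array([0.5503, 0.2494]), np.float64(0.0359))
top cap n 156 z [0.0662 0.1008] circ (array([0.563 , 0.2515]), np.float64(0.0176))
top bottle top z 0.0994
   0.008 74 [0.5614 0.2423] (array([0.5659, 0.2544]), np.float64(0.0307))
   0.028 86 [0.5582 0.2412] (array([0.5649, 0.2523]), np.float64(0.028))
   0.054 106 [0.5548 0.2446] (array([0.5628, 0.2502]), np.float64(0.0207))
   0.066 27 [0.557  0.2389] (array([0.5669, 0.2494]), np.float64(0.0197))
   0.077 34 [0.5583 0.2359] (array([0.5656, 0.2413]), np.float64(0.0155))
t 18.0667 pos [0.5656 0.2533 0.0686] F [-3.59 -1.01 15.43] w 0.465 xang -71.39
shift shares total [ 0.001 -0.016 -0.785] tilt fix shares [-0.071 -0.021  0.   ]
[-3.59457302 -1.00976669 15.43492202] 18.0667
```

View pics/press2.png

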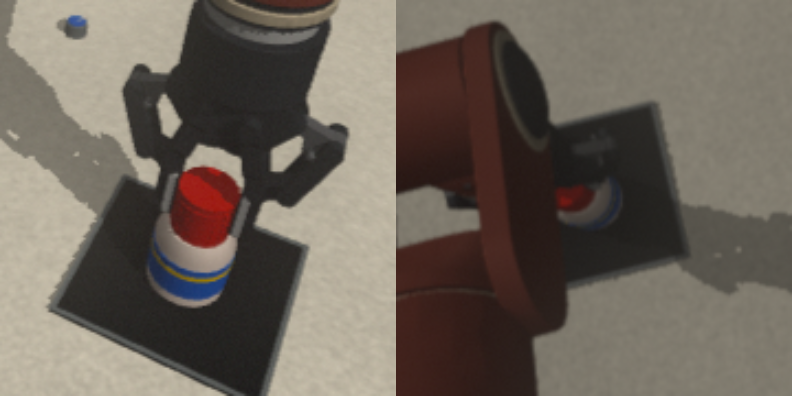

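The cap is seated. TCP z holds at 0.0686, which puts the rim at 0.059 (home), while the force rose to 15 N. The cap's centre is within 1 mm of the bottle's, and the bottle is upright. I'll hold briefly to check it's steady.

carry_out(moves=[[[0,0,0,0,0,0,-1],[0,0,0,0,0,0,-1],[0,0,0,0,0,0,-1],[0,0,0,0,0,0,-1],[0,0,0,0,0,0,-1],[0,0,0,0,0,0,-1],[0,0,0,0,0,0,-1],[0,0,0,0,0,0,-1]]])

```text
time: 18.73
tool_pos: [0.5656, 0.2533, 0.0686]
tool_rot: [-0.002, 0.812, -0.583, 0.003]
contact_force: [-3.0, -0.8, 15.2]
gripper_width: 0.465
```

The press is steady at 15 N, so I'm handing in.

```bash
python3 -c "
from plant import ticket,state
print(ticket.job_done()); s=state();print(s['time'],s['tool_pos'],s['contact_force'])"
```

```text
the job is handed in; nothing more can be done
None
the job is handed in; nothing more can be done
```

The job is handed in, with the bottle capped on the mat and the gripper still pressing the cap down. I lifted the bottle off the preamp, stood it at the mat's centre and let go. Then I fetched the red cap and pressed it over the bead until it clicked and sat on the shoulder.

- **Press:** the push held steady at about 15 N for 0.7 s before hand-in, at 18.7 s of the 72 s allowed. A sideways load of about 3 N remained. The tool did not sink further while the force rose from 3.6 to 15 N.
- **Seating:** the tool height puts the cap's rim at 0.059 m, which is fully home. The scene camera's cap-top reading was about 1 mm higher, within its 2 mm accuracy.
- **Alignment:** the scene camera shows cap and bottle centred to about 1 mm. The top camera's last view of the cap was mostly blocked by the arm, so I did not rely on it.
- **Bottle:** it looked upright and centred on the mat in the last pictures.
- **Bystanders:** I did not measure the plug, screwdriver and knob again. They looked unmoved in the pictures taken after the bottle was placed; after that only the knob stayed in view.

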